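Screw down the hanging foot of the cake pop stand

TASK

One of the two screw feet of the wooden cake pop stand hangs clear of the shelf. Turn its wing handle clockwise (seen from above) to screw that foot down until its soft rubber pad just rests on the shelf without being squashed hard, then let go. The other foot already rests on the shelf: leave it as it is.

Things in the scene. Friction and masses are not known exactly. Their poses are not given: they have to be found in the camera images.
- stand: The fixed wooden cake pop stand; origin on the shelf under its centre, x across, y along. Deck 140 x 250 mm with rows of 8 mm holes, top 64 mm above the shelf; a plinth holds up its -x side (near the robot). The two screw feet pass through the deck at x = 45, y = +95 and -95 mm; either may be the hanging one. A 4 mm high steel collar, 26 mm across, rings each spindle on the deck.
- foot_up_grip (a point): Centre of the steel wing handle of the hanging foot, on its vertical turning axis: an upright bar 46 mm long (x), 12 mm thick (y, the way to pinch it), 28 mm tall (z up). A black rubber pad (32 mm across) ends its spindle. Centre 98 mm above the shelf when the pad just touches, 104 to 109 mm at the start (the higher handle). It sinks 8 mm per radian turned: sink with it.
- foot_up (a joint): Angle of the hanging foot's handle in rad, growing clockwise seen from above: 0 fully up, 1.5 when the pad just touches the shelf; beyond that the soft rubber is squashed, 8 mm per rad, with growing resistance. It starts between 0.15 and 0.75, so one grasp does the whole turn. Thread friction (0.06 N m) keeps it where it is left.
- foot_down_grip (a point): Centre of the same wing handle of the other, identical screw foot, which already rests on the shelf (handle centre 98 mm above the shelf). To be left alone.
- foot_down (a joint): Angle of that other foot's handle in rad, same meaning; it starts at about 1.5 (pad on the shelf).

How it is judged:
By the outcome, as a careful person would: the job done as asked, in the order asked, and still so for the second after the job is handed in, with the robot touching nothing.
It also fails if it takes over 35 s, if anything falls off the work surface, if the arm or the gripper's body presses on something with over 40 N, if the wrist force passes 120 N, or if a joint passes its speed limit or range.

ROBOT

A 7-joint arm with a two-finger parallel gripper is mounted at the origin on the work surface. World frame = base frame: x ahead of the robot, y to its left, z up, the work surface at z = 0. Lengths are in m, angles in rad, forces in N, time in s.
With the tool pointing down it reaches from about 0.425 to 0.875 m from the base axis. Payload 4.7 kg.
Tool frame: the origin (TCP) lies midway between the tips of the shut fingers; the grasp point (between the pads) lies env.grasp_offset behind it (env.grasp_offset is the distance from the TCP to the grasp point, in m); z points along the fingers, y is the line along which they close (so a half turn about z gives the same grasp; the last joint's range is limited). The gripper opens to 87 mm and grips with 3 to 60 N. Pads are 19 mm wide; open, the fingers measure 117 mm over their backs; the gripper's body (75 mm by 190 mm) begins 51 mm behind the grasp point.
Start: joints at [-1.214, 0.321, -0.07, 1.45, 0.023, 1.371, -0.057], TCP at [0.219, 0.612, 0.223] pointing down, gripper open.
Joint ranges: [-2.86, 2.86], [-0.3, 2.09], [-1.38, 1.24], [0.06, 2.45], [-1.56, 4.7], [0.09, 2.05], [-2.69, 2.69]. Speed limits (rad/s): [2.57, 2.57, 3.14, 3.14, 3.14, 3.14, 3.14].

INTERFACE

Orientations are given as a unit quaternion [w, x, y, z].
In Python, from cell import env gives the robot as it stands.
- The arm moves only by the tool carry_out, never from a script. Its argument "moves" is a list of rows, each an object of numbers: "wx", "wy", "wz": the turn, a rotation vector about the tool's x, y, z in rad; "x", "y", "z": the shift along the tool's x, y, z in m; "grip": the closure, from 0 (fully open) to 1 (shut). A call has 1 to 20 rows; each row shifts and turns the commanded pose from where the row before left it, along the tool's axes as they then stand; what a row does not reach is not made up. A row lasts 1/10 s, in which the tool goes at most 50 mm and 8.59 degrees, less where a joint would pass 70% of its speed; a pose out of reach is approached as far as the arm can. A call is refused whole if a number of a shift passes 0.05 or a number of a turn 0.15, either way. A call with a gripper value outside its range is refused whole. The fingers move at their own pace and stop on an object; "newtons" is the grip in N (left out, the last holds). Time passes only in rows, so rows that do not move let the fingers close. It gives the time, the measured TCP pose, the force, the opening and the grip force at its end, in the units of the state.
- env.state(): the state, without advancing time (a new reading comes with each control period).
- env.capture(name): name is "scene" or "top" or "wrist"; returns the picture (384x512x3 uint8, red, green, blue); there is no depth.
- env.camera_info(name): a dict with "fx", "fy", "cx", "cy" (pixels), "position" and "attitude" of the camera in the world. Camera axes: x right, y down, z forward; pixel columns grow to the right and rows downward; lengths in m; the calibration is good to about 2 mm. A picture is of the moment at which its call begins: read the wrist's pose just before it. camera_info takes no time and is no camera call; for the wrist camera it gives the pose at the moment of the call.
- env.hand_in(): hands the job in; it is judged then, once.
The state is a dict: "time_s": time; "qpos": joint angles; "qvel": joint speeds; "joint_efforts": joint torques, N m; "position": TCP position; "orientation": TCP orientation; "force": force on the tool from outside, world axes, zero at the start; "moment": the same for the moment, N m; "grip_width": opening from 0.0 (shut) to 1.0 (fully open); "gripper_force": force on a finger pad.
Only numpy, scipy, OpenCV 4.12 (cv2) and the standard library are available. Lean on these libraries where they do the work, as an engineer would, in place of code of your own. Each camera call takes 0.05 s, during which the arm holds its last target. There are 200 camera calls.

## Working session

There is one attempt and no reset: what is moved stays moved. The work goes in short steps, Python scripts to look and compute and a tool call to move; the robot and the scene stay as the last step left them, time stands still between calls to the robot, and variables do not carry over. Pictures are saved under pics/ and viewed, at most 10 in all, crops included, and the job is handed in when it is done.

Besides the shell and the picture viewer there is one more tool, called after "Call:" by a JSON object that holds its "api" and its "payload", one argument or row to a line. carry_out: Moves the arm, as the interface text tells. Its arguments: {"type":"object","properties":{"moves":{"type":"array","items":{"type":"object","properties":{"wx":{"type":"number"},"wy":{"type":"number"},"wz":{"type":"number"},"x":{"type":"number"},"y":{"type":"number"},"z":{"type":"number"},"grip":{"type":"number"}}}},"newtons":{"type":"number"}},"required":["moves"]}

```bash
mkdir -p pics
python3 - <<'E'
from cell import env
import cv2
for n in("scene","top"):
    cv2.imwrite(f"pics/{n}0.png",env.capture(n)[:,:,::-1]); print(n,env.camera_info(n))
s=env.state();print(s['position'],s['orientation'],env.grasp_offset,s['time_s'],s['force'])
E
```

```text
scene {'fx': 362.7393768121982, 'fy': 362.7393768121982, 'cx': 251.1088386085862, 'cy': 184.09971583215173, 'position': array([ 1.02572073, -0.214607  ,  0.53973039]), 'attitude': array([-0.3404059 ,  0.80221463,  0.44682765, -0.20228831])}
top {'fx': 347.5983748596393, 'fy': 347.5983748596393, 'cx': 249.51017744024685, 'cy': 191.80232219624787, 'position': array([0.48454828, 0.01642468, 0.72877572]), 'attitude': array([-0.07516142,  0.71750046, -0.68915286,  0.06791309])}
[0.21835658 0.61169638 0.22156195] [-8.10246890e-05  1.70533680e-01  9.85351464e-01 -8.66435556e-04] 0.0187 0.1 [-0.06705042 -0.48818562  0.79195304]
```

View pics/scene0.png

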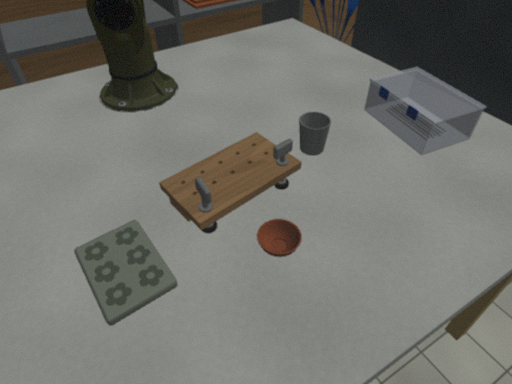

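View pics/top0.png

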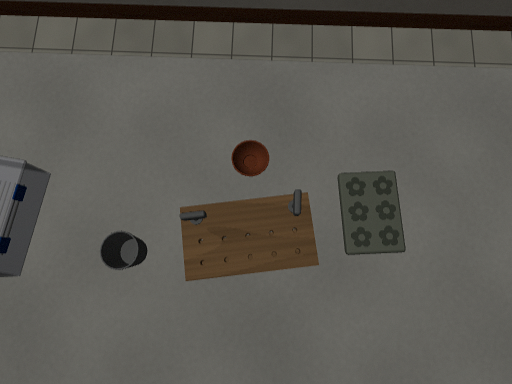

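Run:
```python
import cv2,numpy as np
a=cv2.imread("pics/scene0.png")[125:240,150:310];b=cv2.imread("pics/top0.png")[180:290,170:330]
a=cv2.resize(a,(640,460),interpolation=cv2.INTER_CUBIC)
b=cv2.resize(b,(800,550),interpolation=cv2.INTER_CUBIC)
cv2.imwrite("pics/a.png",cv2.convertScaleAbs(a,alpha=1.5));cv2.imwrite("pics/b.png",cv2.convertScaleAbs(b,alpha=2))
```

```text
(no output)
```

View pics/a.png

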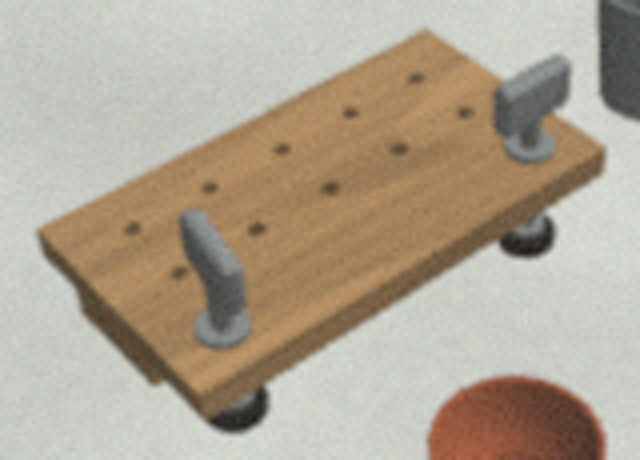

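View pics/b.png

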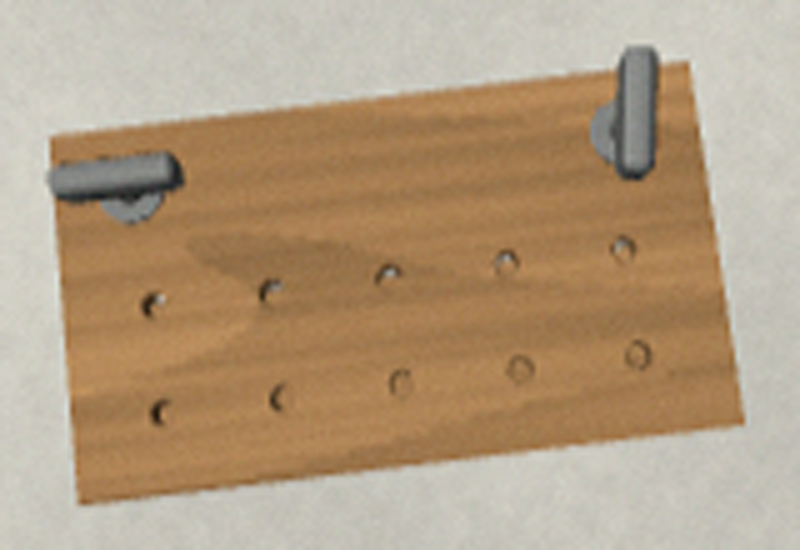

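```bash
cat > h.py <<'E'
import numpy as np
from scipy.spatial.transform import Rotation as R
from cell import env
def ray(n,p,I=None):
    I=I or env.camera_info(n);q=np.array(I['attitude'])
    d=R.from_quat(q[[1,2,3,0]]).apply([(p[0]-I['cx'])/I['fx'],(p[1]-I['cy'])/I['fy'],1])
    return np.array(I['position']),d
def plane(n,p,z,I=None):
    o,d=ray(n,p,I);return o+d*(z-o[2])/d[2]
def tri(p1,p2,n1="top",n2="scene"):
    o,d=ray(n1,p1);u,v=ray(n2,p2)
    t=np.linalg.lstsq(np.c_[d,-v],u-o,rcond=None)[0];A=o+d*t[0];B=u+v*t[1]
    return (A+B)/2,np.linalg.norm(A-B)
E
python3 - <<'E'
from h import *
np.set_printoptions(precision=4,suppress=True)
f=lambda x,y:(170+x/5-.4,180+y/5-.4)
g=lambda x,y:(150+x/4-.4,125+y/4-.4)
C=[plane("top",f(*p),.064) for p in((50,135),(690,62),(743,424),(80,504))]
c=np.mean(C,0);print(np.array(C),c)
v=(C[0]-C[1]+C[3]-C[2])[:2];print("lens",np.linalg.norm(v)/2)
yaw=np.arctan2(v[1],v[0])-np.pi/2;Z=R.from_euler('z',yaw);print("yaw",yaw)
for s in(95,-95):print(c+Z.apply([.045,s/1e3,0]))
print(tri(f(637,105),g(213,240)),tri(f(112,172),g(535,80)))
for e in(((639,55),(635,170)),((60,178),(172,165))):
  a,b=[plane("top",f(*p),.12) for p in e];print((a+b)/2,np.arctan2(*(a-b)[1::-1]))
S=env.state();q=S['orientation'];print(R.from_quat(np.array(q)[[1,2,3,0]]).as_matrix())
E
```

```text
[[ 0.5864  0.1603  0.064 ]
 [ 0.6251 -0.0871  0.064 ]
 [ 0.4876 -0.1079  0.064 ]
 [ 0.4484  0.1378  0.064 ]] [0.5369 0.0258 0.064 ]
lens 0.24963789484963952
yaw 0.15668034769314088
[0.5665 0.1266 0.064 ]
[ 0.5962 -0.061   0.064 ]
(array([ 0.5971, -0.06  ,  0.1186]), np.float64(0.0002685497500416839)) (array([0.5672, 0.1274, 0.1072]), np.float64(0.00010193998453408733))
[ 0.5943 -0.0597  0.12  ] -0.02075165854776965
[0.5657 0.1238 0.12  ] 1.7276399238360285
[[-0.9418  0.3361 -0.0005]
 [ 0.3361  0.9418 -0.0017]
 [-0.0001 -0.0017 -1.    ]]
```

Call:
{"api": "carry_out", "payload": {
  "moves": [
    {"x": -0.0323, "y": -0.0281},
    {"x": -0.0323, "y": -0.0281},
    {"x": -0.0323, "y": -0.0281},
    {"x": -0.0323, "y": -0.0281},
    {"x": -0.0323, "y": -0.0281},
    {"x": -0.0323, "y": -0.0281},
    {"x": -0.0323, "y": -0.0281},
    {"x": -0.0323, "y": -0.0281},
    {"x": -0.0323, "y": -0.0281},
    {"x": -0.0323, "y": -0.0281},
    {"x": -0.0323, "y": -0.0281},
    {"x": -0.0323, "y": -0.0281},
    {"x": -0.0323, "y": -0.0281},
    {"x": -0.0323, "y": -0.0281},
    {"x": -0.0323, "y": -0.0281},
    {"x": -0.0323, "y": -0.0281},
    {"x": -0.0323, "y": -0.0281},
    {"x": -0.0323, "y": -0.0281}
  ]
}}

```text
$.moves[0]: bad value
```

Call:
{"api": "carry_out", "payload": {
  "moves": [
    {"wz": -0.08},
    {"wz": -0.08},
    {"wz": -0.08},
    {"wz": -0.08},
    {},
    {}
  ]
}}

```text
$.moves[0]: bad value
```

Run:
```python
from h import *
import cv2,json
np.set_printoptions(precision=4,suppress=True)
s=env.state();I=env.camera_info("wrist");im=env.capture("wrist")[:,:,::-1]
json.dump({k:np.array(v).tolist() for k,v in I.items()},open("w.json","w"))
cv2.imwrite("pics/w0.png",cv2.convertScaleAbs(im,alpha=1.5))
print(s['time_s'],s['position'],R.from_quat(np.array(s['orientation'])[[1,2,3,0]]).as_matrix(),s['qpos'],s['force'],I)
```

```text
0.1 [0.2184 0.6117 0.2216] [[-0.9418  0.3361 -0.0005]
 [ 0.3361  0.9418 -0.0017]
 [-0.0001 -0.0017 -1.    ]] [-1.2139  0.3218 -0.0701  1.4516  0.0226  1.3708 -0.0569] [-0.0671 -0.4882  0.792 ] {'fx': 296.45149321394484, 'fy': 296.45149321394484, 'cx': 261.19661189667397, 'cy': 188.55641050778857, 'position': array([0.1448, 0.6383, 0.3835]), 'attitude': array([0.1153, 0.8091, 0.5705, 0.0811])}
```

View pics/w0.png

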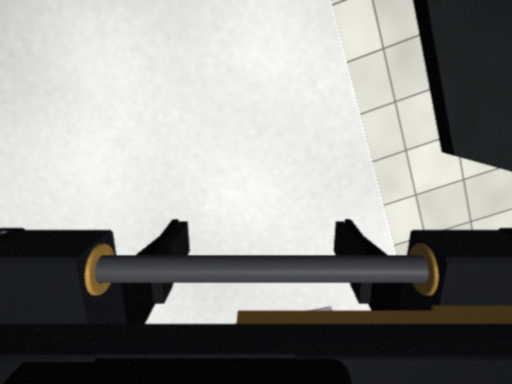

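The wrist picture shows only the open fingers (tips near (180,225) and (345,225)) and bare table. The arm did not move because both calls were refused, so I'll try again with every field filled in.

Call:
{"api": "carry_out", "payload": {
  "moves": [
    {"x": -0.0323, "y": -0.0281, "z": 0, "wx": 0, "wy": 0, "wz": 0, "grip": 0},
    {"x": -0.0323, "y": -0.0281, "z": 0, "wx": 0, "wy": 0, "wz": 0, "grip": 0},
    {"x": -0.0323, "y": -0.0281, "z": 0, "wx": 0, "wy": 0, "wz": 0, "grip": 0},
    {"x": -0.0323, "y": -0.0281, "z": 0, "wx": 0, "wy": 0, "wz": 0, "grip": 0},
    {"x": -0.0323, "y": -0.0281, "z": 0, "wx": 0, "wy": 0, "wz": 0, "grip": 0},
    {"x": -0.0323, "y": -0.0281, "z": 0, "wx": 0, "wy": 0, "wz": 0, "grip": 0},
    {"x": -0.0323, "y": -0.0281, "z": 0, "wx": 0, "wy": 0, "wz": 0, "grip": 0},
    {"x": -0.0323, "y": -0.0281, "z": 0, "wx": 0, "wy": 0, "wz": 0, "grip": 0},
    {"x": -0.0323, "y": -0.0281, "z": 0, "wx": 0, "wy": 0, "wz": 0, "grip": 0},
    {"x": -0.0323, "y": -0.0281, "z": 0, "wx": 0, "wy": 0, "wz": 0, "grip": 0},
    {"x": -0.0323, "y": -0.0281, "z": 0, "wx": 0, "wy": 0, "wz": 0, "grip": 0},
    {"x": -0.0323, "y": -0.0281, "z": 0, "wx": 0, "wy": 0, "wz": 0, "grip": 0},
    {"x": -0.0323, "y": -0.0281, "z": 0, "wx": 0, "wy": 0, "wz": 0, "grip": 0},
    {"x": -0.0323, "y": -0.0281, "z": 0, "wx": 0, "wy": 0, "wz": 0, "grip": 0},
    {"x": -0.0323, "y": -0.0281, "z": 0, "wx": 0, "wy": 0, "wz": 0, "grip": 0},
    {"x": -0.0323, "y": -0.0281, "z": 0, "wx": 0, "wy": 0, "wz": 0, "grip": 0},
    {"x": -0.0323, "y": -0.0281, "z": 0, "wx": 0, "wy": 0, "wz": 0, "grip": 0},
    {"x": -0.0323, "y": -0.0281, "z": 0, "wx": 0, "wy": 0, "wz": 0, "grip": 0}
  ]
}}

```text
time_s: 1.95
position: [0.5966, -0.061, 0.2225]
orientation: [-0.0, 0.17, 0.985, 0.0]
force: [1.5, 0.3, 0.6]
grip_width: 0.996
gripper_force: 0.0
```

Call:
{"api": "carry_out", "payload": {
  "moves": [
    {"x": 0, "y": 0, "z": 0, "wx": 0, "wy": 0, "wz": -0.08, "grip": 0},
    {"x": 0, "y": 0, "z": 0, "wx": 0, "wy": 0, "wz": -0.08, "grip": 0},
    {"x": 0, "y": 0, "z": 0, "wx": 0, "wy": 0, "wz": -0.08, "grip": 0},
    {"x": 0, "y": 0, "z": 0, "wx": 0, "wy": 0, "wz": -0.08, "grip": 0},
    {"x": 0, "y": 0, "z": 0, "wx": 0, "wy": 0, "wz": 0, "grip": 0},
    {"x": 0, "y": 0, "z": 0, "wx": 0, "wy": 0, "wz": 0, "grip": 0}
  ]
}}

```text
time_s: 2.55
position: [0.5959, -0.0596, 0.2223]
orientation: [-0.0, 0.012, 1.0, 0.0]
force: [-0.4, -0.9, 0.1]
grip_width: 1.001
gripper_force: 0.0
```

Run:
```python
from h import *
import cv2,json
np.set_printoptions(precision=4,suppress=True)
s=env.state();I=env.camera_info("wrist");im=env.capture("wrist")[:,:,::-1]
json.dump({k:np.array(v).tolist() for k,v in I.items()},open("w.json","w"))
cv2.imwrite("pics/w1.png",cv2.convertScaleAbs(im,alpha=1.5))
print(s['time_s'],s['position'],R.from_quat(np.array(s['orientation'])[[1,2,3,0]]).as_matrix(),s['qpos'],s['force'],s['moment'],I)
```

```text
2.55 [ 0.5959 -0.0596  0.2223] [[-0.9997  0.0247 -0.0004]
 [ 0.0247  0.9997  0.0001]
 [ 0.0004  0.0001 -1.    ]] [-0.3831  0.2257  0.5159  1.6023 -0.1136  1.344   1.6936] [-0.4476 -0.8819  0.0932] [0.04   0.0116 0.0109] {'fx': 296.45149321394484, 'fy': 296.45149321394484, 'cx': 261.19661189667397, 'cy': 188.55641050778857, 'position': array([ 0.5179, -0.0571,  0.3843]), 'attitude': array([0.1004, 0.7086, 0.6914, 0.099 ])}
```

View pics/w1.png

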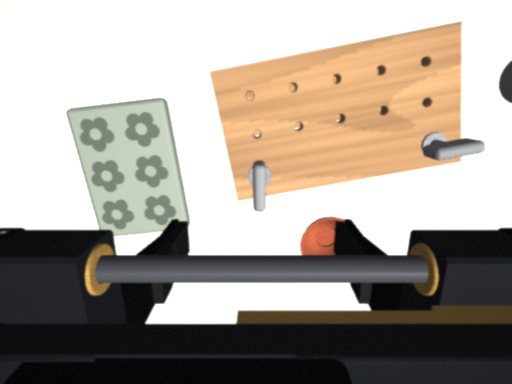

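The wrist view shows the hanging handle at about columns 254–266, rows 163–210. It lies centrally between the fingers and in line with the tool x axis.

Run:
```python
from h import *
import json
I=json.load(open("w.json"))
a,b=plane("",(259,168),.122,I),plane("",(260,207),.122,I)
print(a,b,np.arctan2(*(b-a)[1::-1]))
```

```text
[ 0.57475901 -0.06012027  0.122     ] [ 0.6121348 -0.0601706  0.122    ] -0.0013464069056220143
```

Call:
{"api": "carry_out", "payload": {
  "moves": [
    {"x": -0.0005, "y": -0.001, "z": 0.03, "wx": 0, "wy": 0, "wz": 0, "grip": 0},
    {"x": 0, "y": 0, "z": 0.03, "wx": 0, "wy": 0, "wz": 0, "grip": 0},
    {"x": 0, "y": 0, "z": 0.03, "wx": 0, "wy": 0, "wz": 0, "grip": 0},
    {"x": 0, "y": 0, "z": 0.02, "wx": 0, "wy": 0, "wz": 0, "grip": 0},
    {"x": 0, "y": 0, "z": 0.02, "wx": 0, "wy": 0, "wz": 0, "grip": 0},
    {"x": 0, "y": 0, "z": 0, "wx": 0, "wy": 0, "wz": 0, "grip": 0},
    {"x": 0, "y": 0, "z": 0, "wx": 0, "wy": 0, "wz": 0, "grip": 0}
  ]
}}

```text
time_s: 3.3
position: [0.5966, -0.0606, 0.0928]
orientation: [-0.0, 0.012, 1.0, -0.0]
force: [0.3, -0.0, -0.2]
grip_width: 1.002
gripper_force: 0.0
```

Call:
{"api": "carry_out", "payload": {
  "moves": [
    {"x": 0, "y": 0, "z": 0, "wx": 0, "wy": 0, "wz": 0, "grip": 1},
    {"x": 0, "y": 0, "z": 0, "wx": 0, "wy": 0, "wz": 0, "grip": 1},
    {"x": 0, "y": 0, "z": 0, "wx": 0, "wy": 0, "wz": 0, "grip": 1},
    {"x": 0, "y": 0, "z": 0, "wx": 0, "wy": 0, "wz": 0, "grip": 1},
    {"x": 0, "y": 0, "z": 0, "wx": 0, "wy": 0, "wz": 0, "grip": 1},
    {"x": 0, "y": 0, "z": 0, "wx": 0, "wy": 0, "wz": 0, "grip": 1},
    {"x": 0, "y": 0, "z": 0, "wx": 0, "wy": 0, "wz": 0, "grip": 1},
    {"x": 0, "y": 0, "z": 0, "wx": 0, "wy": 0, "wz": 0, "grip": 1}
  ],
  "newtons": 25
}}

```text
time_s: 4.1
position: [0.5965, -0.0606, 0.0925]
orientation: [-0.0, 0.011, 1.0, 0.0]
force: [0.2, 0.6, -0.1]
grip_width: 0.355
gripper_force: 0.0
```

Run:
```python
from h import *
s=env.state();M=R.from_quat(np.array(s['orientation'])[[1,2,3,0]]).as_matrix()
print(s['position'],np.arctan2(M[1,0],M[0,0])-np.pi,s['force'],s['moment'],s['grip_width'])
```

```text
[ 0.5965446  -0.06058732  0.0925458 ] -0.022790520187265795 [ 0.16401929  0.59115878 -0.11139549] [0.07288358 0.02178704 0.00103232] 0.3554939900311085
```

Call:
{"api": "carry_out", "payload": {
  "moves": [
    {"x": 0, "y": 0, "z": 0, "wx": 0, "wy": 0, "wz": 0, "grip": 1},
    {"x": 0, "y": 0, "z": 0, "wx": 0, "wy": 0, "wz": 0, "grip": 1},
    {"x": 0, "y": 0, "z": 0, "wx": 0, "wy": 0, "wz": 0, "grip": 1},
    {"x": 0, "y": 0, "z": 0, "wx": 0, "wy": 0, "wz": 0, "grip": 1},
    {"x": 0, "y": 0, "z": 0, "wx": 0, "wy": 0, "wz": 0, "grip": 1},
    {"x": 0, "y": 0, "z": 0, "wx": 0, "wy": 0, "wz": 0, "grip": 1}
  ]
}}

```text
time_s: 4.7
position: [0.5965, -0.0612, 0.0925]
orientation: [0.0, 0.012, 1.0, -0.0]
force: [-1.7, -3.3, -1.1]
grip_width: 0.137
gripper_force: 25.0
```

Run:
```python
from h import *
s=env.state();M=R.from_quat(np.array(s['orientation'])[[1,2,3,0]]).as_matrix()
print(s['position'],np.arctan2(M[1,0],M[0,0])-np.pi,s['force'],s['moment'],s['grip_width'])
```

```text
[ 0.59653068 -0.06123549  0.09253695] -0.02309079634031308 [-1.74429955 -3.27132752 -1.10784868] [-0.5823541  -0.04737654  0.06118568] 0.1366094538713944
```

Call:
{"api": "carry_out", "payload": {
  "moves": [
    {"x": 0, "y": 0, "z": 0.0008, "wx": 0, "wy": 0, "wz": 0.1, "grip": 1},
    {"x": 0, "y": 0, "z": 0.0008, "wx": 0, "wy": 0, "wz": 0.1, "grip": 1},
    {"x": 0, "y": 0, "z": 0.0008, "wx": 0, "wy": 0, "wz": 0.1, "grip": 1},
    {"x": 0, "y": 0, "z": 0.0008, "wx": 0, "wy": 0, "wz": 0.1, "grip": 1},
    {"x": 0, "y": 0, "z": 0.0008, "wx": 0, "wy": 0, "wz": 0.1, "grip": 1},
    {"x": 0, "y": 0, "z": 0.0008, "wx": 0, "wy": 0, "wz": 0.1, "grip": 1}
  ]
}}

```text
time_s: 5.3
position: [0.5966, -0.0612, 0.0877]
orientation: [0.0, 0.308, 0.951, -0.0]
force: [0.2, -1.9, -0.1]
grip_width: 0.135
gripper_force: 25.0
```

Call:
{"api": "carry_out", "payload": {
  "moves": [
    {"x": 0, "y": 0, "z": 0.0008, "wx": 0, "wy": 0, "wz": 0.1, "grip": 1},
    {"x": 0, "y": 0, "z": 0.0008, "wx": 0, "wy": 0, "wz": 0.1, "grip": 1},
    {"x": 0, "y": 0, "z": 0.0008, "wx": 0, "wy": 0, "wz": 0.1, "grip": 1},
    {"x": 0, "y": 0, "z": 0.0008, "wx": 0, "wy": 0, "wz": 0.1, "grip": 1},
    {"x": 0, "y": 0, "z": 0.0008, "wx": 0, "wy": 0, "wz": 0.1, "grip": 1},
    {"x": 0, "y": 0, "z": 0.0004, "wx": 0, "wy": 0, "wz": 0.05, "grip": 1},
    {"x": 0, "y": 0, "z": 0, "wx": 0, "wy": 0, "wz": 0, "grip": 1},
    {"x": 0, "y": 0, "z": 0, "wx": 0, "wy": 0, "wz": 0, "grip": 1}
  ]
}}

```text
time_s: 6.1
position: [0.5968, -0.0611, 0.0836]
orientation: [0.0, 0.553, 0.833, -0.0]
force: [0.3, -3.0, 1.7]
grip_width: 0.136
gripper_force: 25.0
```

```bash
cat > st.py <<'E'
from h import *
import cv2,sys
s=env.state();M=R.from_quat(np.array(s['orientation'])[[1,2,3,0]]).as_matrix()
print(s['time_s'],s['position'],np.arctan2(M[1,0],M[0,0])-np.pi,s['force'],s['moment'],s['grip_width'],s['qpos'])
a=env.capture("scene")[:,:,::-1][125:240,150:310]
cv2.imwrite(sys.argv[1],cv2.convertScaleAbs(cv2.resize(a,(640,460),interpolation=cv2.INTER_CUBIC),alpha=1.8))
E
python3 st.py pics/s1.png
```

```text
6.1 [ 0.59677652 -0.06107934  0.08364361] -1.1708598294979613 [ 0.32548735 -2.96229453  1.68876998] [-0.85445974  0.04103175  0.45257298] 0.13642370189551392 [-0.5117144   0.37788719  0.69138402  1.7634701  -0.26693335  1.09547429
  0.6682739 ]
```

View pics/s1.png

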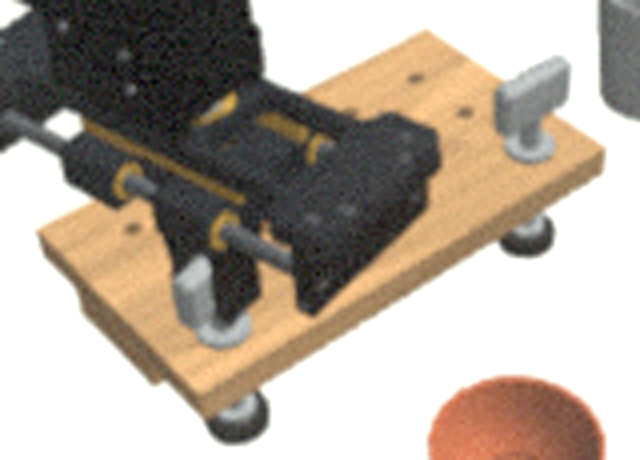

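Run:
```python
from h import *
import cv2
I=env.camera_info("scene");q=np.array(I['attitude'])
Rm=R.from_quat(q[[1,2,3,0]])
def proj(P):
    c=Rm.inv().apply(np.array(P)-I['position']);return I['fx']*c[0]/c[2]+I['cx'],I['fy']*c[1]/c[2]+I['cy']
ims=[cv2.imread("pics/scene0.png"),sum(env.capture("scene")[:,:,::-1].astype(float) for _ in range(6))/6]
t=np.linspace(0,2*np.pi,100)
for (x,y) in((.5964,-.0609),(.5667,.1268)):
    pts=np.array([proj((x+.016*np.cos(a),y+.016*np.sin(a),0)) for a in t]);k=pts[:,1].argmax()
    up=proj((x,y,.01));dn=proj((x,y,0));print("expected bottom at touch",pts[k],"px per 10mm",dn[1]-up[1])
    c0=int(round(pts[k,0]))
    for im in ims:
        p=im.astype(float).mean(2)[:,c0-1:c0+2].mean(1);r0=int(pts[k,1])
        print(np.round(p[r0-10:r0+6]),r0-10)
for i in range(3):
    s=env.state();print(s['force'],s['moment']);env.capture("top")
```

```text
expected bottom at touch [208.31033977 235.98376386] px per 10mm 3.3723500481147255
[ 71.  71.  51.  38.  30.  32.  28.  47. 101. 138. 138. 140. 141. 141.
 140. 139.] 225
[ 72.  71.  88. 105.  94.  61.  42.  38.  35.  32.  52. 116. 159. 161.
 160. 160.] 225
expected bottom at touch [281.26042803 189.51124552] px per 10mm 3.3916142659215893
[ 57.  61.  72.  86.  75.  48.  35.  31.  21.  34.  89. 134. 138. 138.
 137. 134.] 179
[ 68.  70.  84.  98.  85.  57.  40.  33.  31.  39. 102. 151. 157. 154.
 155. 155.] 179
[-0.20364198 -3.77730117  2.01714178] [-1.00189298  0.01244742  0.44458843]
[-0.30974397 -3.87210895  3.00269557] [-1.00222341 -0.02572509  0.46542841]
[-0.1068379  -3.38580195  2.58236248] [-0.99932497 -0.03639372  0.53493188]
```

Call:
{"api": "carry_out", "payload": {
  "moves": [
    {"x": 0, "y": 0, "z": 0, "wx": 0, "wy": 0, "wz": 0, "grip": 0.6},
    {"x": 0, "y": 0, "z": 0, "wx": 0, "wy": 0, "wz": 0, "grip": 0.6},
    {"x": 0, "y": 0, "z": 0, "wx": 0, "wy": 0, "wz": 0, "grip": 0.6},
    {"x": 0, "y": 0, "z": 0, "wx": 0, "wy": 0, "wz": 0, "grip": 0.6}
  ]
}}

```text
time_s: 7.0
position: [0.5963, -0.0596, 0.083]
orientation: [-0.001, 0.553, 0.833, 0.0]
force: [-0.7, -0.8, 0.4]
grip_width: 0.373
gripper_force: 0.0
```

```bash
python3 st.py pics/s2.png
```

```text
7.0 [ 0.59634433 -0.05963718  0.08300625] -1.1724034421910703 [-0.66614462 -0.84448449  0.42984365] [-0.14192088  0.01416133 -0.00635387] 0.3734915946572399 [-0.51225433  0.37831381  0.69048297  1.76419306 -0.26880011  1.09585872
  0.66637705]
```

Call:
{"api": "carry_out", "payload": {
  "moves": [
    {"x": 0, "y": 0, "z": 0, "wx": 0, "wy": 0, "wz": 0, "grip": 0},
    {"x": 0, "y": 0, "z": -0.01, "wx": 0, "wy": 0, "wz": 0, "grip": 0},
    {"x": 0, "y": 0, "z": -0.03, "wx": 0, "wy": 0, "wz": 0, "grip": 0},
    {"x": 0, "y": 0, "z": -0.04, "wx": 0, "wy": 0, "wz": 0, "grip": 0},
    {"x": 0, "y": 0, "z": -0.04, "wx": 0, "wy": 0, "wz": 0, "grip": 0},
    {"x": 0, "y": 0, "z": -0.02, "wx": 0, "wy": 0, "wz": 0, "grip": 0},
    {"x": 0, "y": 0, "z": 0, "wx": 0, "wy": 0, "wz": 0, "grip": 0},
    {"x": 0, "y": 0, "z": 0, "wx": 0, "wy": 0, "wz": 0, "grip": 0}
  ]
}}

```text
time_s: 7.85
position: [0.5966, -0.0606, 0.2239]
orientation: [0.0, 0.553, 0.833, 0.0]
force: [-0.7, -0.5, -0.3]
grip_width: 0.974
gripper_force: 0.0
```

Run:
```python
from h import *
import cv2,json
s=env.state();I=env.camera_info("wrist");im=env.capture("wrist")[:,:,::-1]
json.dump({k:np.array(v).tolist() for k,v in I.items()},open("w2.json","w"))
a=sum(env.capture("wrist")[:,:,::-1].astype(float) for _ in range(4))/4
cv2.imwrite("w2raw.png",a)
cv2.imwrite("pics/w2.png",cv2.resize(cv2.convertScaleAbs(a,alpha=1.3)[:260],(800,406),interpolation=cv2.INTER_CUBIC))
M=R.from_quat(np.array(s['orientation'])[[1,2,3,0]]).as_matrix();print(s['position'],np.arctan2(M[1,0],M[0,0])-np.pi,s['moment'])
```

```text
[ 0.59662844 -0.06058214  0.2239047 ] -1.172832776449985 [-0.05682767  0.05292507 -0.00783841][ WARN:0@1.345] global loadsave.cpp:1063 imwrite_ Unsupported depth image for selected encoder is fallbacked to CV_8U.
```

View pics/w2.png

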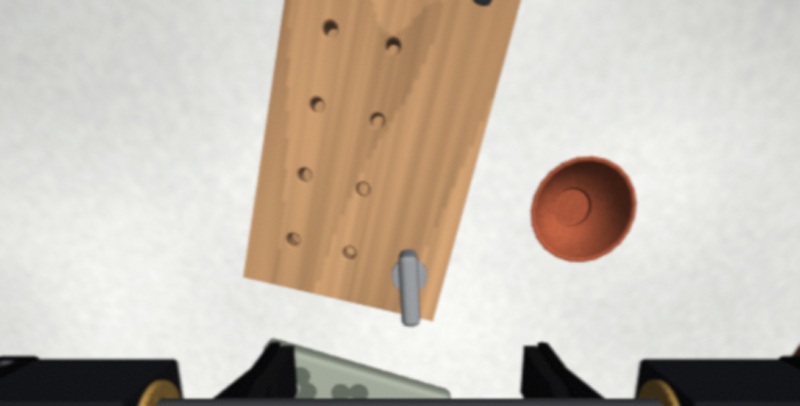

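Run:
```python
from h import *
import json
I=json.load(open("w2.json"));k=512/800
P=lambda p,z:plane("",(p[0]*k-.2,p[1]*k-.2),z,I)
for z in(.112,):
  a,b=P((407,257),z),P((411,318),z);print("bar",(a+b)/2,np.arctan2(*(b-a)[1::-1]))
a,b=P((331,27),.064),P((293,239),.064);c,d=P((393,45),.064),P((349,252),.064)
for u,v in((a,b),(c,d)):print("yaw",np.arctan2(*(u-v)[1::-1])-np.pi/2)
a,b=P((246,276),.064),P((432,320),.064);print("yaw edge",np.arctan2(*(b-a)[1::-1]), np.linalg.norm(b-a))
c=P((293,239),.064);print(c)
```

```text
bar [ 0.59515966 -0.05818575  0.112     ] -1.109066456068509
yaw 0.15563555425422226
yaw 0.15763664958549395
yaw edge 0.15334113754634937 0.13749651173952537
[ 0.51183823 -0.06888037  0.064     ]
```

Call:
{"api": "carry_out", "payload": {
  "moves": [
    {"x": 0, "y": 0, "z": 0.04, "wx": 0, "wy": 0, "wz": 0, "grip": 0},
    {"x": 0, "y": 0, "z": 0.04, "wx": 0, "wy": 0, "wz": -0.03, "grip": 0},
    {"x": 0, "y": 0, "z": 0.03, "wx": 0, "wy": 0, "wz": -0.03, "grip": 0},
    {"x": 0, "y": 0, "z": 0.02, "wx": 0, "wy": 0, "wz": 0, "grip": 0.2},
    {"x": 0, "y": 0, "z": 0.01, "wx": 0, "wy": 0, "wz": 0, "grip": 0.4},
    {"x": 0, "y": 0, "z": 0, "wx": 0, "wy": 0, "wz": 0, "grip": 1},
    {"x": 0, "y": 0, "z": 0, "wx": 0, "wy": 0, "wz": 0, "grip": 1},
    {"x": 0, "y": 0, "z": 0, "wx": 0, "wy": 0, "wz": 0, "grip": 1},
    {"x": 0, "y": 0, "z": 0, "wx": 0, "wy": 0, "wz": 0, "grip": 1},
    {"x": 0, "y": 0, "z": 0, "wx": 0, "wy": 0, "wz": 0, "grip": 1},
    {"x": 0, "y": 0, "z": 0, "wx": 0, "wy": 0, "wz": 0, "grip": 1},
    {"x": 0, "y": 0, "z": 0, "wx": 0, "wy": 0, "wz": 0, "grip": 1},
    {"x": 0, "y": 0, "z": 0, "wx": 0, "wy": 0, "wz": 0, "grip": 1},
    {"x": 0, "y": 0, "z": 0, "wx": 0, "wy": 0, "wz": 0, "grip": 1},
    {"x": 0, "y": 0, "z": 0, "wx": 0, "wy": 0, "wz": 0, "grip": 1},
    {"x": 0, "y": 0, "z": 0, "wx": 0, "wy": 0, "wz": 0, "grip": 1}
  ],
  "newtons": 40
}}

```text
time_s: 9.7
position: [0.5964, -0.0607, 0.0834]
orientation: [-0.0, 0.528, 0.849, -0.0]
force: [-0.2, -0.2, 2.4]
grip_width: 0.134
gripper_force: 40.0
```

```bash
python3 st.py pics/s3.png
```

```text
9.7 [ 0.59639408 -0.060699    0.08341981] -1.1129536666420479 [-0.19410132 -0.22790964  2.39177069] [-0.12199375  0.30463503 -0.05757667] 0.13403858307351454 [-0.50706407  0.37663066  0.6852342   1.7636919  -0.26486693  1.09562781
  0.72421974]
```

Call:
{"api": "carry_out", "payload": {
  "moves": [
    {"x": 0, "y": 0, "z": 0.0004, "wx": 0, "wy": 0, "wz": 0.05, "grip": 1},
    {"x": 0, "y": 0, "z": 0.0004, "wx": 0, "wy": 0, "wz": 0.05, "grip": 1},
    {"x": 0, "y": 0, "z": 0.0004, "wx": 0, "wy": 0, "wz": 0.05, "grip": 1},
    {"x": 0, "y": 0, "z": 0, "wx": 0, "wy": 0, "wz": 0, "grip": 1},
    {"x": 0, "y": 0, "z": 0, "wx": 0, "wy": 0, "wz": 0, "grip": 1}
  ]
}}

```text
time_s: 10.25
position: [0.5969, -0.0609, 0.0832]
orientation: [0.0, 0.589, 0.808, -0.0]
force: [-2.2, -1.0, 7.0]
grip_width: 0.148
gripper_force: 42.4
```

```bash
python3 st.py pics/s4.png
```

```text
10.25 [ 0.59692532 -0.06090993  0.08323706] -1.2595441774963563 [-2.21510395 -0.97079982  6.95256949] [-0.21144499  0.69752559  0.91283257] 0.1475652771837996 [-0.5285968   0.38374136  0.71299675  1.76399006 -0.27787021  1.09658697
  0.58788955]
```

Call:
{"api": "carry_out", "payload": {
  "moves": [
    {"x": 0, "y": 0, "z": -0.0004, "wx": 0, "wy": 0, "wz": -0.05, "grip": 1},
    {"x": 0, "y": 0, "z": -0.0004, "wx": 0, "wy": 0, "wz": -0.05, "grip": 1},
    {"x": 0, "y": 0, "z": -0.0004, "wx": 0, "wy": 0, "wz": -0.05, "grip": 1},
    {"x": 0, "y": 0, "z": -0.0008, "wx": 0, "wy": 0, "wz": -0.1, "grip": 1},
    {"x": 0, "y": 0, "z": -0.0008, "wx": 0, "wy": 0, "wz": -0.1, "grip": 1},
    {"x": 0, "y": 0, "z": 0, "wx": 0, "wy": 0, "wz": 0, "grip": 1},
    {"x": 0, "y": 0, "z": 0, "wx": 0, "wy": 0, "wz": 0, "grip": 1}
  ]
}}

```text
time_s: 11.0
position: [0.5965, -0.061, 0.0851]
orientation: [0.0, 0.442, 0.897, -0.0]
force: [-1.6, -0.9, 2.2]
grip_width: 0.135
gripper_force: 40.0
```

```bash
cat > m.py <<'E'
from h import *
s=env.state();M=R.from_quat(np.array(s['orientation'])[[1,2,3,0]]).as_matrix()
print(round(s['time_s'],2),s['position'].round(4),"yaw",round(np.arctan2(M[1,0],M[0,0])-np.pi,4),"F",s['force'].round(1),"M",s['moment'].round(3),round(s['grip_width']*87,2))
a=sum(env.capture("scene").astype(float).mean(2) for _ in range(4))/4
p=a[222:242,207:210].mean(1);k=np.argmin(p);t=(p[-3:].mean()+p[k])/2
j=k+np.argmax(p[k:]>t);print("pad edge",222+j-1+(t-p[j-1])/(p[j]-p[j-1]))
E
python3 m.py
```

```text
11.0 [ 0.5965 -0.061   0.0851] yaw -0.9152 F [-1.6 -0.9  2.2] M [-0.259  0.458  0.035] 11.73
pad edge 234.96621182586094
```

Call:
{"api": "carry_out", "payload": {
  "moves": [
    {"x": 0, "y": 0, "z": 0.0008, "wx": 0, "wy": 0, "wz": 0.1, "grip": 1},
    {"x": 0, "y": 0, "z": 0, "wx": 0, "wy": 0, "wz": 0, "grip": 1}
  ]
}}

```text
time_s: 11.4
position: [0.5966, -0.0609, 0.0842]
orientation: [0.0, 0.486, 0.874, -0.0]
force: [-2.3, -0.9, 4.2]
grip_width: 0.135
gripper_force: 40.0
```

```bash
python3 m.py
```

```text
11.4 [ 0.5966 -0.0609  0.0842] yaw -1.0142 F [-2.3 -0.9  4.2] M [-0.397  0.546 -0.118] 11.77
pad edge 235.41877022653722
```

Call:
{"api": "carry_out", "payload": {
  "moves": [
    {"x": 0, "y": 0, "z": 0.0004, "wx": 0, "wy": 0, "wz": 0.05, "grip": 1},
    {"x": 0, "y": 0, "z": 0, "wx": 0, "wy": 0, "wz": 0, "grip": 1}
  ]
}}

```text
time_s: 11.8
position: [0.5966, -0.0608, 0.0839]
orientation: [0.0, 0.507, 0.862, -0.0]
force: [-1.1, -1.7, 3.7]
grip_width: 0.136
gripper_force: 40.0
```

```bash
python3 m.py
```

```text
11.8 [ 0.5966 -0.0608  0.0839] yaw -1.0623 F [-1.1 -1.7  3.7] M [-0.503  0.505 -0.034] 11.81
pad edge 235.56150031989765
```

Call:
{"api": "carry_out", "payload": {
  "moves": [
    {"x": 0, "y": 0, "z": 0.0004, "wx": 0, "wy": 0, "wz": 0.05, "grip": 1},
    {"x": 0, "y": 0, "z": 0, "wx": 0, "wy": 0, "wz": 0, "grip": 1}
  ]
}}

```text
time_s: 12.2
position: [0.5966, -0.0608, 0.0835]
orientation: [0.0, 0.528, 0.849, -0.0]
force: [-1.7, -2.0, 4.1]
grip_width: 0.134
gripper_force: 40.0
```

```bash
python3 m.py
```

```text
12.2 [ 0.5966 -0.0608  0.0835] yaw -1.1124 F [-1.7 -2.   4.1] M [-0.521  0.519 -0.086] 11.7
pad edge 235.65384615384616
```

Call:
{"api": "carry_out", "payload": {
  "moves": [
    {"x": 0, "y": 0, "z": 0.0003, "wx": 0, "wy": 0, "wz": 0.03, "grip": 1},
    {"x": 0, "y": 0, "z": 0, "wx": 0, "wy": 0, "wz": 0, "grip": 1}
  ]
}}

```text
time_s: 12.6
position: [0.5967, -0.0607, 0.0833]
orientation: [0.0, 0.541, 0.841, 0.0]
force: [-2.9, -2.0, 5.6]
grip_width: 0.135
gripper_force: 40.0
```

```bash
python3 m.py
```

```text
12.6 [ 0.5967 -0.0607  0.0833] yaw -1.1435 F [-2.9 -2.   5.6] M [-0.615  0.56   0.146] 11.75
pad edge 235.68087408048464
```

Call:
{"api": "carry_out", "payload": {
  "moves": [
    {"x": 0, "y": 0, "z": 0.0002, "wx": 0, "wy": 0, "wz": 0.03, "grip": 1},
    {"x": 0, "y": 0, "z": 0, "wx": 0, "wy": 0, "wz": 0, "grip": 1}
  ]
}}

```text
time_s: 13.0
position: [0.5968, -0.0606, 0.0833]
orientation: [0.0, 0.553, 0.833, -0.0]
force: [-2.8, -1.7, 6.4]
grip_width: 0.136
gripper_force: 40.0
```

```bash
python3 m.py
```

```text
13.0 [ 0.5968 -0.0606  0.0833] yaw -1.1724 F [-2.8 -1.7  6.4] M [-0.584  0.581  0.529] 11.8
pad edge 235.6824929971989
```

Call:
{"api": "carry_out", "payload": {
  "moves": [
    {"x": 0, "y": 0, "z": 0.0002, "wx": 0, "wy": 0, "wz": 0.03, "grip": 1},
    {"x": 0, "y": 0, "z": 0, "wx": 0, "wy": 0, "wz": 0, "grip": 1}
  ]
}}

```text
time_s: 13.4
position: [0.5969, -0.0606, 0.0832]
orientation: [0.0, 0.565, 0.825, -0.0]
force: [-3.1, -2.7, 7.4]
grip_width: 0.139
gripper_force: 40.0
```

```bash
python3 m.py
```

```text
13.4 [ 0.5969 -0.0606  0.0832] yaw -1.2016 F [-3.1 -2.7  7.4] M [-0.618  0.647  0.749] 12.1
pad edge 235.6674031521579
```

Call:
{"api": "carry_out", "payload": {
  "moves": [
    {"x": 0, "y": 0, "z": -0.0002, "wx": 0, "wy": 0, "wz": -0.03, "grip": 1},
    {"x": 0, "y": 0, "z": -0.0003, "wx": 0, "wy": 0, "wz": -0.025, "grip": 1},
    {"x": 0, "y": 0, "z": 0, "wx": 0, "wy": 0, "wz": 0, "grip": 1},
    {"x": 0, "y": 0, "z": 0, "wx": 0, "wy": 0, "wz": 0, "grip": 1}
  ]
}}

```text
time_s: 14.0
position: [0.5967, -0.0607, 0.0833]
orientation: [0.0, 0.543, 0.84, 0.0]
force: [-2.9, -2.4, 5.1]
grip_width: 0.131
gripper_force: 40.0
```

```bash
python3 m.py
```

```text
14.0 [ 0.5967 -0.0607  0.0833] yaw -1.1484 F [-2.9 -2.4  5.1] M [-0.613  0.526  0.287] 11.39
pad edge 235.69253623188405
```

Call:
{"api": "carry_out", "payload": {
  "moves": [
    {"x": 0, "y": 0, "z": 0, "wx": 0, "wy": 0, "wz": 0, "grip": 0},
    {"x": 0, "y": 0, "z": 0, "wx": 0, "wy": 0, "wz": 0, "grip": 0},
    {"x": 0, "y": 0, "z": 0, "wx": 0, "wy": 0, "wz": 0, "grip": 0},
    {"x": 0, "y": 0, "z": 0, "wx": 0, "wy": 0, "wz": 0, "grip": 0},
    {"x": 0, "y": 0, "z": 0, "wx": 0, "wy": 0, "wz": 0, "grip": 0},
    {"x": 0, "y": 0, "z": -0.02, "wx": 0, "wy": 0, "wz": 0, "grip": 0},
    {"x": 0, "y": 0, "z": -0.04, "wx": 0, "wy": 0, "wz": 0, "grip": 0},
    {"x": 0, "y": 0, "z": -0.04, "wx": 0, "wy": 0, "wz": 0, "grip": 0},
    {"x": 0, "y": 0, "z": -0.04, "wx": 0, "wy": 0, "wz": 0, "grip": 0},
    {"x": -0.04, "y": -0.018, "z": 0, "wx": 0, "wy": 0, "wz": 0, "grip": 0},
    {"x": -0.04, "y": -0.018, "z": 0, "wx": 0, "wy": 0, "wz": 0, "grip": 0},
    {"x": -0.04, "y": -0.018, "z": 0, "wx": 0, "wy": 0, "wz": 0, "grip": 0},
    {"x": -0.04, "y": -0.018, "z": 0, "wx": 0, "wy": 0, "wz": 0, "grip": 0},
    {"x": -0.04, "y": -0.018, "z": 0, "wx": 0, "wy": 0, "wz": 0, "grip": 0},
    {"x": 0, "y": 0, "z": 0, "wx": 0, "wy": 0, "wz": 0, "grip": 0}
  ]
}}

```text
time_s: 15.7
position: [0.5933, -0.2889, 0.2233]
orientation: [0.001, 0.548, 0.837, -0.003]
force: [-1.3, -0.6, -0.1]
grip_width: 1.0
gripper_force: 0.0
```

```bash
python3 m.py
python3 - <<'E'
from h import *
import cv2
for n,(r0,r1,c0,c1) in(("scene",(125,240,150,310)),("top",(180,290,170,330))):
    a=(sum(env.capture(n)[:,:,::-1].astype(float) for _ in range(5))/5)[r0:r1,c0:c1]
    v=cv2.convertScaleAbs(cv2.resize(a,(800,5*(r1-r0)),interpolation=cv2.INTER_CUBIC),alpha=1.5)
    cv2.imwrite(f"pics/f_{n}.png",v)
E
```

```text
15.7 [ 0.5933 -0.2889  0.2233] yaw -1.159 F [-1.3 -0.6 -0.1] M [-0.128  0.041  0.027] 86.98
pad edge 235.6795511221945
```

View pics/f_scene.png

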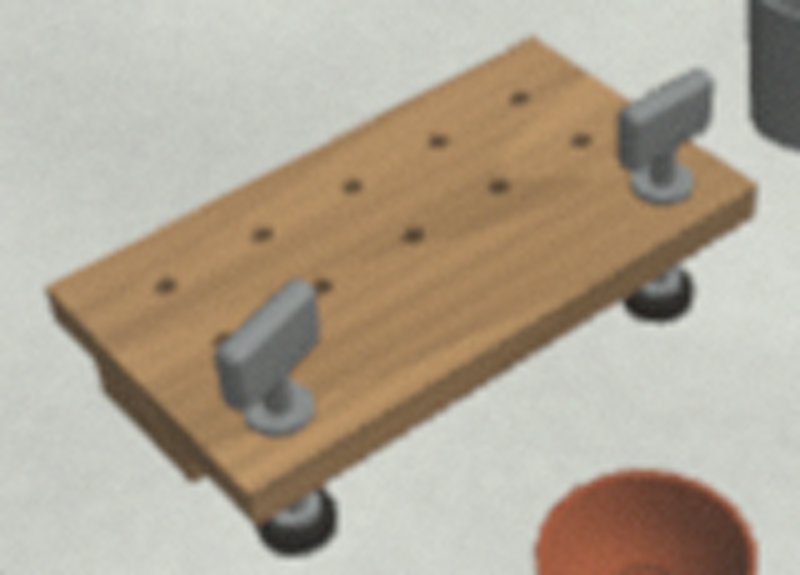

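View pics/f_top.png

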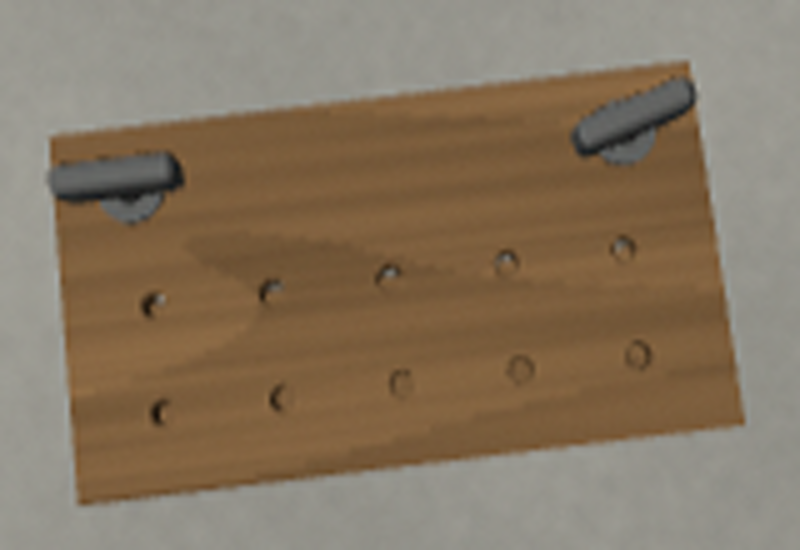

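Both handles now show similar gaps above their collars: near collar at (278,408), far collar at (662,183). The near pad bottoms out at about (298,553). As a last check, I'll compare the two handle heights by triangulation.

Run:
```python
from h import *
f=lambda x,y:(170+x/5-.4,180+y/5-.4)
g=lambda x,y:(150+x/5-.4,125+y/5-.4)
print(tri(f(634,115),g(268,320)),tri(f(113,173),g(667,94)))
for e in(((585,138),(684,92)),((60,180),(172,168))):
  a,b=[plane("top",f(*p),.112) for p in e];print((a+b)/2,np.arctan2(*(a-b)[1::-1]))
```

```text
(array([ 0.59545399, -0.06011566,  0.10785746]), np.float64(0.0001658371246903272)) (array([0.56651964, 0.1266856 , 0.10995522]), np.float64(0.00023717058269650827))
[ 0.59471371 -0.05990578  0.112     ] 2.0467357910531323
[0.56587742 0.12510339 0.112     ] 1.7186741337987232
```

```bash
python3 -c "
from cell import env
print(env.hand_in())"
```

```text
the job is handed in; nothing more can be done
None
```

The hanging foot (the -y one) is screwed down until its pad rests on the shelf. I found the touch point by feel: I backed off, turned in again, pushed about 0.07 rad past first resistance, then eased back. The handle is released, the other foot was left alone, and the job is handed in at about 16 s; its verdict was not returned.

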